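# Half-turn a drain-pump filter cap and hold it short of the lock

### The arm

A 6-joint arm with a two-finger parallel gripper is mounted at the origin on the work surface. World frame = base frame: x ahead of the robot, y to its left, z up, the work surface at z = 0. Lengths are in mm, angles in rad, forces in N, time in s.
With the tool pointing down it reaches from about 350 to 975 mm from the base axis. Payload 7.1 kg.
Tool frame: the origin (TCP) lies on the centre line of the jaws, within the pads' length; the fingertips stand 17 mm ahead of it and the grasp point (between the pads) lies 2 mm behind it (tip_extent is the distance from the TCP to the fingertips, in mm); z points along the fingers, y is the line along which they close (so a half turn about z gives the same grasp; the last joint's range is limited). The gripper opens to 88 mm and grips with 3 to 60 N. Pads are 20 mm wide; open, the fingers measure 115 mm over their backs; the gripper's body (75 mm by 178 mm) begins 61 mm behind the grasp point.
Start: joints at [1.084, 0.423, 1.63, -0, 1.089, -0.019], TCP at [281.795, 557.85, 204.075] pointing down, gripper open.
Joint ranges: [-3, 3], [-0.9, 2.11], [0.09, 2.58], [-1.31, 4.45], [0.11, 2.69], [-2.54, 2.54]. Speed limits (rad/s): [2.39, 2.39, 3.01, 3.14, 3.14, 3.14].

### API

Orientations are given as a rotation vector (axis times angle).
In Python, from workcell import get_obs, get_image, camera_model, close_job, look_for, outline_of, pinpoint, tip_extent gives the robot as it stands.
- The arm moves only by the shell command python3 -m jog 'ROWS'. ROWS is text: rows parted by semicolons, each of 7 numbers parted by spaces: the shift along the tool's x, y, z as a fraction of full scale, then the turn, a rotation vector about the tool's x, y, z as a fraction of full scale, then the closure, from -1 (fully open) to 1 (shut). A call has 1 to 8 rows; each row is the pose to reach, as a shift and turn from the pose commanded when the call began, along the tool's axes at that moment; what a row does not reach only later rows make up. Full scale, the value 1, is 0.2 m for a shift and 30 degrees for a turn. A row lasts 1/10 s, in which the tool goes at most 50 mm and 8.59 degrees, less where a joint would pass 70% of its speed; a pose out of reach is approached as far as the arm can. A call with a number of a shift or a turn outside -1 to 1 is refused whole. A call with a gripper value outside its range is refused whole. The fingers move at their own pace and stop on an object; the grip force is fixed at half the most. Time passes only in rows, so rows that repeat a pose let the fingers close. It gives the time, the measured TCP pose, the force, the opening and the grip force at its end, in the units of the state.
- get_obs(): the state, without advancing time (a new reading comes with each control period).
- get_image(name): name is "scene" or "top" or "wrist"; returns the picture (400x640x3 uint8, red, green, blue); there is no depth.
- camera_model(name): a dict with "fx", "fy", "cx", "cy" (pixels), "origin" and "orientation" of the camera in the world; the wrist camera has in their place "tool_from_camera" (4x4, takes a point from camera to tool coordinates, whose origin is the TCP and whose axes are the flange's). Camera axes: x right, y down, z forward; pixel columns grow to the right and rows downward; lengths in mm; the calibration is good to about 2 mm. A picture is of the moment at which its call begins: read the wrist's pose just before it. camera_model takes no time and is no camera call.
- close_job(): hands the job in; it is judged then, once.
Trained networks look in the newest picture that a camera, given by its name, has taken for a name from the list of things; names that differ only in an ending like _2 or _b are one class to them, and where a whole thing is asked for, a point or a joint stands for the part that bears it (a point fixed in the world has none). Each returns a list of dicts, best first, with "confidence" (0 to 1); they miss things now and then, are a little off and sometimes report something else, mostly with a low value. They report only what shows in the picture. A call takes as long as a camera call. They do not tell look-alikes from the thing itself.
- look_for(target, camera): "xyz" ([x, y, z] in mm, in the coordinates of the camera as it stood for that picture, good to about 4 mm: the middle of the surface that is visible of it).
- outline_of(target, camera): "mask" (400x640 bool, what is visible of it).
- pinpoint(target, camera): "xyz" ([x, y, z] in mm, in the coordinates of the camera as it stood for that picture, good to about 4 mm: a listed point, or the origin of a listed thing).
The state is a dict: "t": time; "qpos": joint angles; "qvel": joint speeds; "joint_torque": joint torques, N m; "ee_pos": TCP position; "orientation": TCP orientation; "ft_force": force on the tool from outside, world axes, zero at the start; "moment": the same for the moment, N m; "width": finger opening in mm; "grasp_force": force on a finger pad.
Only numpy, scipy, OpenCV 4.12 (cv2) and the standard library are available. Lean on these libraries where they do the work, as an engineer would, in place of code of your own. Each camera call takes 0.05 s, during which the arm holds its last target. There are 200 camera calls.

### The job

The washing machine's drain pump lies on the laundry worktop: take the filter cap with the bar grip, lower its two lugs through the slots of the pump's port, press it down against the sprung seal and turn it clockwise (seen from above) until the bar lines up with the long half-way mark. Do not let it go on and click into the lock, and leave the other things where they are. Finish while still gripping the cap firmly at the half-way mark, so that the seal can be checked: do not let go.

Things in the scene. Friction and masses are not known exactly. Their poses are not given: they have to be found in the camera images.
- cap: filter cap to fit: white, 0.12 kg, upright on its plug. Origin: centre of the plug's underside; z up; x along both the bar grip and the two lugs (half a turn gives the same shape). Plug 36 mm diameter, z 0-16. Lugs at its foot on the +x and -x sides: 10 mm wide, 6 mm thick (z 0-6), round-ended, reaching 27 mm from the axis. Disc 68 mm diameter, z 16-22. Bar grip on top, see cap_grip.
- cap_grip (a point): middle of the cap's bar grip, on the axis, 34 mm above the cap's underside. The upright bar is 56 mm long (cap x), 14 mm thick (cap y), 24 mm high (cap z 22-46): pinch it across its thickness from above.
- housing: drain pump fixed on the worktop: grey block 96 x 96 mm, 60 mm high, dark motor on its +x side, inlet stub on its +y side, bayonet port in its top. Origin: under the port's centre at worktop height; z up; x along the two entry slots. White marks on the top, clockwise from above: short ticks at the slots, long ridges at 45 degrees (half-way), square blocks at 90 degrees (lock).
- port (a point): centre of the port's mouth, level with the pump's top, 60 mm above the worktop. Round hole 40 mm diameter through a 6 mm thick rim, with two entry slots on the pump's +x and -x sides, 16 mm wide, reaching 30 mm from the axis. The cap enters with its x along the pump's x, either way round.
- track (a point): centre of the floor of the track below the rim, 45 mm above the worktop; the rim's underside is 9 mm above it. A sprung plate at its middle, 4 mm proud, yields at 3 N, is flush at 5.5 N. Press the cap's underside to 0-3 mm above this floor, then turn. Stops: 9 degrees anticlockwise, 90 clockwise of the slots. Sprung pins resist from 59 degrees clockwise; past 74 they click: locked.
- half_mark: the pair of long white half-way ridges on the pump's top, each 20 x 4 x 3 mm, 38 to 58 mm from the port's axis on either side, 45 degrees clockwise of the slots. Origin: on the port's axis, level with the pump's top; x runs along the ridges: the direction in which the cap's bar (either way round) must finally point.
- old_cap: the old cap, to be left alone: white, the same 68 mm disc but with a round knob 34 mm diameter in place of the bar, and no lugs; 40 mm high. Origin: centre of its underside.
- cup: white measuring cup, 68 mm diameter, 60 mm high, to be left alone. Origin: centre of its underside.
- screwdriver: screwdriver lying on the worktop, to be left alone. Its x runs along it towards the tip.
- roll: paper roll standing upright, 110 mm diameter, 200 mm high, to be left alone. Origin: centre of its underside.
There are look-alikes about, which are no part of the job. Leave any blue or green look-alike of the cap alone.

How it is judged:
By the outcome, as a careful person would: the job done as asked, in the order asked, and still so for the second after the job is handed in, while the arm keeps its last pose, push and grip.
It also fails if it takes over 42 s, if anything falls off the work surface, if the arm or the gripper's body presses on something with over 40 N, if the wrist force passes 120 N, or if a joint passes its speed limit or range.

## Working session

There is one attempt and no reset: what is moved stays moved. The work goes in short steps, Python scripts to look and compute and a shell command to move; the robot and the scene stay as the last step left them, time stands still between calls to the robot, and variables do not carry over. Pictures are saved under pics/ and viewed, at most 10 in all, crops included, and the job is handed in when it is done.

```bash
mkdir -p pics
cat > h.py <<'E'
import numpy as np, cv2
from scipy.spatial.transform import Rotation as R
from workcell import *
def T(name):
    m=camera_model(name)
    if 'tool_from_camera' in m:
        o=get_obs(); A=np.eye(4); A[:3,:3]=R.from_rotvec(o['orientation']).as_matrix(); A[:3,3]=o['ee_pos']
        return A@np.array(m['tool_from_camera'])
    A=np.eye(4); q=np.array(m['orientation']); A[:3,:3]=R.from_rotvec(q).as_matrix() if q.shape==(3,) else q; A[:3,3]=m['origin']; return A
def w(A,p): return (A[:3,:3]@np.array(p)+A[:3,3]).round(1)
def shot(name,f):
    A=T(name); im=get_image(name); cv2.imwrite('pics/'+f,im[:,:,::-1]); return A,im
def px(name,A,uv,z):
    m=camera_model(name); d=A[:3,:3]@np.array([(uv[0]-m['cx'])/m['fx'],(uv[1]-m['cy'])/m['fy'],1]); o=A[:3,3]
    return (o+d*(z-o[2])/d[2])
def proj(name,A,p):
    m=camera_model(name); c=A[:3,:3].T@(np.array(p)-A[:3,3]); return np.array([m['fx']*c[0]/c[2]+m['cx'],m['fy']*c[1]/c[2]+m['cy']])
E
python3 - <<'E'
from h import *
o=get_obs(); print(o['t'],o['ee_pos'],o['orientation'],tip_extent if not callable(tip_extent) else tip_extent())
for c in ['scene','top']:
    A,im=shot(c,c+'1.png'); print(c,camera_model(c))
    for t in (['cap_grip','port'] if c=='scene' else ['cap_grip','cap','port','half_mark','old_cap']):
        print(t,[(w(A,d['xyz']),round(d['confidence'],2)) for d in pinpoint(t,c)])
E
```

```text
0.0 [281.5050266  557.35041675 203.29734367] [-7.27999096e-01 -3.05567304e+00  2.35676242e-03] 17.0
scene {'fx': 377.06408161469005, 'fy': 377.06408161469005, 'cx': 317.58978427955736, 'cy': 204.88685209743636, 'origin': array([1153.88584254, -530.26670841,  665.18277232]), 'orientation': array([-2.09034097, -0.81789444,  0.43907865])}
cap_grip [(array([ 626.2, -215.9,   34.2]), 0.8), (array([655.7, -82.3,  25.1]), 0.74), (array([ 511.4, -277. ,   38.1]), 0.64), (array([ 660. , -331.3,   29.4]), 0.57)]
port [(array([578.5,  43.9,  57.3]), 0.71)]
top {'fx': 412.6614367061003, 'fy': 412.6614367061003, 'cx': 318.76468072992947, 'cy': 202.91527292330926, 'origin': array([ 369.80387919,   62.87569266, 1294.37954808]), 'orientation': array([-2.14273561,  2.14231808, -0.19503056])}
cap_grip [(array([ 658.9, -333. ,   32.1]), 0.92), (array([647.8, -87.8,  33.7]), 0.84), (array([ 625.5, -215.1,   33. ]), 0.74), (array([ 516.5, -273.3,   33.1]), 0.59)]
cap [(array([ 5.108e+02, -2.757e+02, -3.000e-01]), 0.88), (array([ 656.7, -330.6,    1.8]), 0.7), (array([ 621.7, -217.3,   -1.9]), 0.69), (array([ 6.528e+02, -8.480e+01,  6.000e-01]), 0.68)]
port [(array([572.7,  43.6,  64.7]), 0.71), (array([431.4, 354.6,  -0.8]), 0.69)]
half_mark [(array([ 434.7, -172.1,    1.7]), 0.32), (array([692.2, 403.1,  -1.6]), 0.24)]
old_cap [(array([ 4.357e+02, -1.711e+02, -2.000e-01]), 0.64), (array([ 6.244e+02, -2.192e+02,  1.000e-01]), 0.21)]
```

View pics/scene1.png

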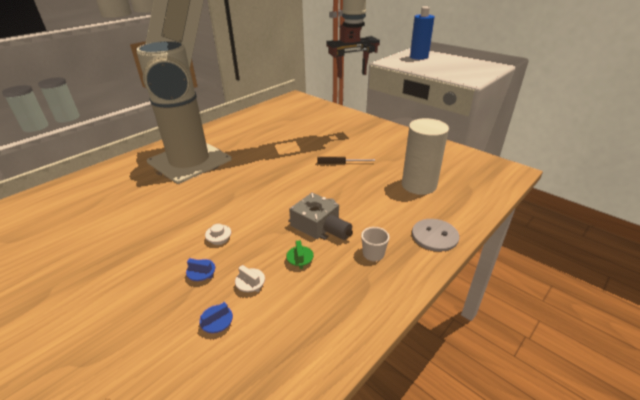

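View pics/top1.png

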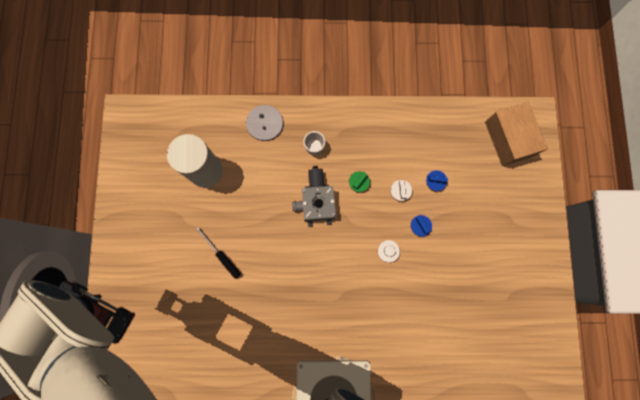

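Run:
```python
from h import *
A=T('top'); B=T('scene')
for p in [(659,-332,34),(650,-86,34),(625,-215,34),(514,-275,34),(575,44,60),(435,-171,34)]: print(p,proj('top',A,p).round(),proj('scene',B,p).round())
print(camera_model('wrist'))
```

```text
(659, -332, 34) [438. 178.] [214. 314.]
(650, -86, 34) [360. 181.] [298. 250.]
(625, -215, 34) [401. 189.] [249. 274.]
(514, -275, 34) [422. 224.] [199. 265.]
(575, 44, 60) [318. 203.] [312. 205.]
(435, -171, 34) [389. 250.] [217. 229.]
{'fx': 327.41505733362743, 'fy': 327.41505733362743, 'cx': 319.2740911512871, 'cy': 201.39474944131493, 'tool_from_camera': array([[ 4.67061736e-04, -9.63024667e-01, -2.69412830e-01,
         7.43596251e+01],
       [ 9.99999871e-01,  3.96645914e-04,  3.15804844e-04,
         1.59748517e-01],
       [-1.97266356e-04, -2.69412943e-01,  9.63024728e-01,
        -1.80595381e+02],
       [ 0.00000000e+00,  0.00000000e+00,  0.00000000e+00,
         1.00000000e+00]])}
```

The top picture shows the white bar cap at about (401,190) and the pump at (318,203), motor up and stub left. The blue and green caps are decoys, and the old cap is at (389,250). I'll move to a wrist view above the pump first.

```bash
cat >> h.py <<'E'
def plan(p,psi):
    "fractions to bring the tool, pointing down, to p with tool x heading psi (deg)"
    o=get_obs(); M=R.from_rotvec(o['orientation']).as_matrix(); a=np.radians(psi)
    x=np.array([np.cos(a),np.sin(a),0]); z=np.array([0,0,-1.]); G=np.array([x,np.cross(z,x),z]).T
    s=M.T@(np.array(p)-o['ee_pos'])/200; r=np.degrees(R.from_matrix(M.T@G).as_rotvec())/30
    print('t',round(o['t'],2),'now',o['ee_pos'].round(1),'psi',np.degrees(np.arctan2(M[1,0],M[0,0])).round(2),'F',o['ft_force'].round(1),'shift',s.round(3),'turn',r.round(3))
E
python3 -c "
from h import *
plan([575,44,210],180)"
```

```text
t 0.45 now [281.8 557.8 204. ] psi 153.2 F [-0.5 -0.6  0.3] shift [-2.467 -1.632 -0.03 ] turn [-0.    -0.    -0.893]
```

```bash
python3 -m jog '-1 -0.66 -0.03 0 0 0 -1;-1 -0.66 -0.03 0 0 0 -1;-1 -0.66 -0.03 0 0 0 -1;-1 -0.66 -0.03 0 0 0 -1;-1 -0.66 -0.03 0 0 0 -1' | tail -3;  python3 -m jog '-1 -0.66 0 0 0 -0.25 -1;-1 -0.66 0 0 0 -0.5 -1;-1 -0.66 0 0 0 -0.7 -1;-1 -0.66 0 0 0 -0.89 -1;-1 -0.66 0 0 0 -0.89 -1;-1 -0.66 0 0 0 -0.89 -1' | tail -3; python3 -c "
from h import *
plan([575,44,210],180)"
```

```text
ft_force: [0.5, 0.0, 0.1]
width: 87.7
grasp_force: 0.0
ft_force: [0.9, -0.5, -0.5]
width: 87.8
grasp_force: 0.0
t 1.55 now [522.1 138.  210.4] psi 179.62 F [ 0.9 -0.5 -0.5] shift [-0.268 -0.468  0.003] turn [-0.001  0.003 -0.013]
```

```bash
python3 -m jog '-0.268 -0.468 0 0 0 0 -1;-0.268 -0.468 0 0 0 0 -1;-0.268 -0.468 0 0 0 0 -1;-0.268 -0.468 0 0 0 0 -1;-0.268 -0.468 0 0 0 0 -1' | tail -3
python3 - <<'E'
from h import *
A,im=shot('wrist','w1.png')
for t in ['port','half_mark','housing','track']: print(t,[(w(A,d['xyz']),round(d['confidence'],2)) for d in pinpoint(t,'wrist')])
plan([622,-215,200],180)
import pickle; pickle.dump(A,open('A1.p','wb'))
print(proj('wrist',A,[575,44,60]))
E
```

```text
ft_force: [-0.2, 0.9, 0.1]
width: 87.4
grasp_force: 0.0
port [(array([581. ,  44.1,  61. ]), 0.89), (array([431.8, 353.6,  -3.1]), 0.4)]
half_mark [(array([579.2,  44.2,  60.8]), 0.71)]
housing [(array([579.5,  45.5,  -0.7]), 0.8)]
track [(array([577.8,  43.2,  45.9]), 0.97)]
t 2.3 now [572.7  49.3 210.2] psi 179.99 F [ 0.1 -1.  -0.1] shift [-0.247 -1.322  0.051] turn [ 0. -0. -0.]
[313.68231267 187.02338617]
```

View pics/w1.png

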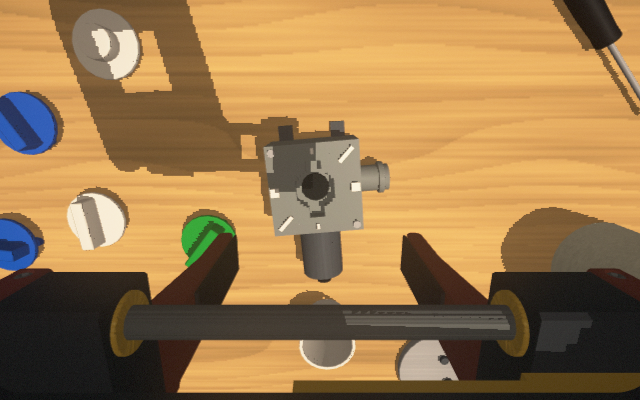

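The wrist picture shows the port at about (315,186), the long ridges at (346,153) and (286,224), the blocks at (273,193) and (356,186), and a short tick at (318,226). The motor is at the bottom (+x). I'll measure these marks by thresholding.

Run:
```python
from h import *
import pickle
A=pickle.load(open('A1.p','rb')); im=cv2.imread('pics/w1.png'); 
m=((im.min(2)>195)).astype(np.uint8); m[:, :255]=0;m[:,370:]=0;m[:130]=0;m[245:]=0
n,l,s,c=cv2.connectedComponentsWithStats(m)
for i in range(1,n):
    if s[i,4]>5:
        ys,xs=np.where(l==i); P=np.array([px('wrist',A,(u,v),62)[:2] for u,v in zip(xs,ys)]); q=P-P.mean(0); ev=np.linalg.eigh(q.T@q)[1][:,1]
        print(s[i],c[i].round(1),P.mean(0).round(1),np.degrees(np.arctan2(ev[1],ev[0])).round(1))
g=cv2.resize(im[125:250,250:400],None,fx=5,fy=5,interpolation=cv2.INTER_NEAREST); cv2.imwrite('pics/w1c.png',g[:600,:750])
```

```text
[339 146  15  17  69] [345.7 154.1] [540.8  76.3] 140.4
[352 183   8   8  64] [355.5 186.5] [574.  87.] -154.3
[270 190   9   8  51] [273.8 193.9] [581.8   2.7] -135.4
[279 217  14  14  57] [285.6 223.7] [614.5  14. ] 139.4
[318 224   2   5  10] [318.5 226. ] [617.1  48.9] 179.9
```

View pics/w1c.png

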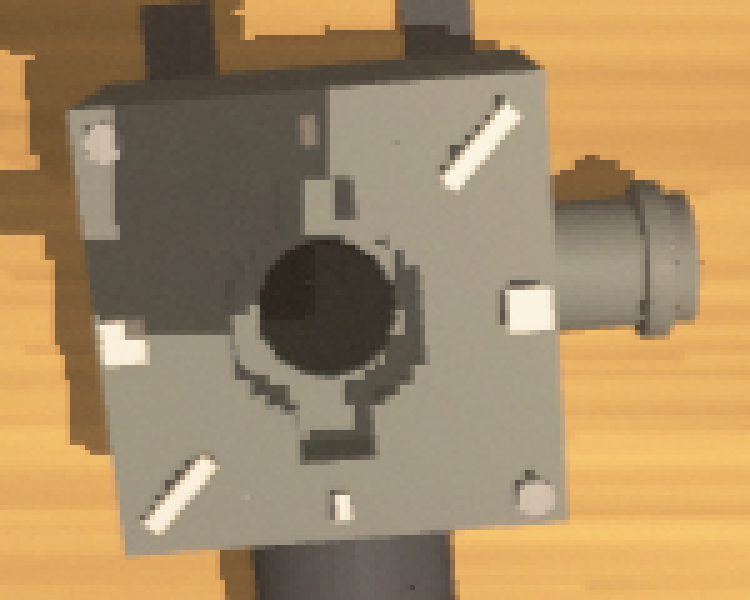

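The crop confirms the marks. Port centre is about (577.8, 45), slot heading about 5°, and half-way heading about 140°. Next I'll move over the white cap.

```bash
python3 -m jog '-0.12 -0.66 0 0 0 0 -1;-0.12 -0.66 0 0 0 0 -1;-0.12 -0.66 0 0 0 0 -1' | tail -1;python3 -m jog '-0.12 -0.66 0.1 0 0 0 -1;-0.12 -0.66 0.1 0 0 0 -1;-0.12 -0.66 0.1 0 0 0 -1;-0.12 -0.66 0.1 0 0 0 -1;-0.12 -0.66 0.1 0 0 0 -1' | tail -1
python3 - <<'E'
from h import *
A,im=shot('wrist','w2.png')
import pickle; pickle.dump(A,open('A2.p','wb'))
for t in ['cap_grip','cap']: print(t,[(w(A,d['xyz']),round(d['confidence'],2)) for d in pinpoint(t,'wrist')])
c=proj('wrist',A,[625,-215,34]).astype(int); print(c)
g=cv2.resize(im[c[1]-50:c[1]+50,c[0]-60:c[0]+60,::-1],None,fx=6,fy=6,interpolation=cv2.INTER_NEAREST); cv2.imwrite('pics/w2c.png',g)
plan([625,-215,120],180)
E
```

```text
grasp_force: 0.0
grasp_force: 0.0
cap_grip [(array([ 625.1, -214.1,   32.6]), 0.83), (array([651.4, -83.2,  35.2]), 0.79), (array([ 655.9, -327.3,   36. ]), 0.66), (array([ 510.7, -276.4,   36. ]), 0.6)]
cap [(array([ 622.5, -218.7,   -1.7]), 0.96), (array([ 656.4, -331.2,    4.6]), 0.82), (array([ 513.7, -272.3,    2.4]), 0.82), (array([652.5, -89.3,   3.9]), 0.59)]
[319 187]
t 3.25 now [ 620.7 -214.3  190.4] psi 179.99 F [0.1 0.7 0.5] shift [-0.021 -0.004  0.352] turn [ 0.  0. -0.]
```

View pics/w2c.png

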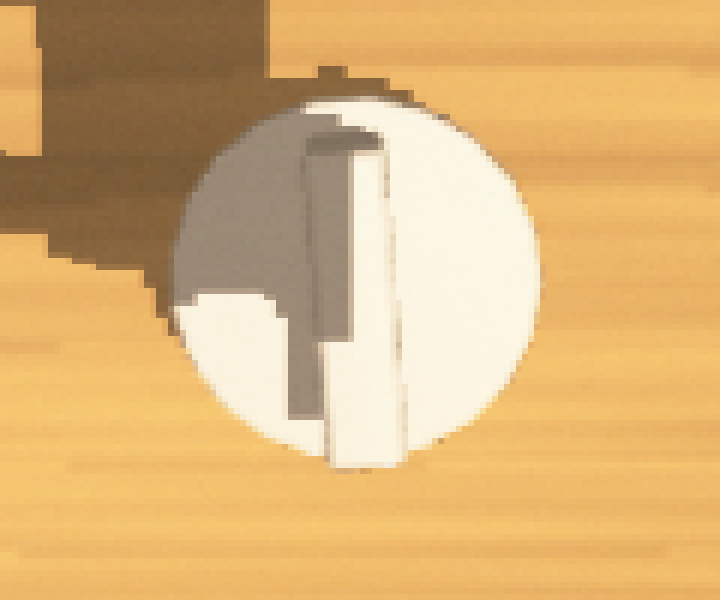

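The crop shows the white cap's bar top with corners near crop (305,152), (385,152), (330,467) and (407,467), and the disc centred near (356,277).

Run:
```python
from h import *
import pickle
A=pickle.load(open('A2.p','rb'))
f=lambda x,y,z: px('wrist',A,(259+x/6-.4,137+y/6-.4),z)[:2]
C=[f(*c,46) for c in [(305,152),(387,152),(330,467),(407,467)]]
a=(C[0]+C[1])/2; b=(C[2]+C[3])/2; print(a,b,'mid',(a+b)/2,np.linalg.norm(b-a),'head',np.degrees(np.arctan2(*(b-a)[::-1])), 'width',np.linalg.norm(C[1]-C[0]))
print('disc',f(356,277,22), f(172,277,22)-f(541,277,22))
for dx in [27.5,-27.5]: pass
```

```text
[ 596.06746748 -218.01880996] [ 650.91376527 -214.38387645] mid [ 623.49061638 -216.2013432 ] 54.96661826318463 head 3.7917276330668375 width 13.59742719491753
disc [ 622.49919842 -216.53456207] [ -0.16534445 -66.86447241]
```

```bash
python3 -m jog '0 0 0.2 0 0 -0.127 -1;-0.012 -0.01 0.45 0 0 -0.127 -1;-0.012 -0.01 0.5 0 0 -0.127 -1;-0.012 -0.01 0.5 0 0 -0.127 -1' | tail -1; python3 -c "
from h import *
plan([623,-216.3,41.5],183.8)"
```

```text
grasp_force: 0.0
t 3.65 now [ 621.9 -216.3   88.8] psi -176.23 F [-0.3 -1.6  0.6] shift [-0.006 -0.001  0.236] turn [ 0.003 -0.007 -0.001]
```

```bash
python3 -m jog '-0.004 0 0.15 0 0 0 -1;-0.004 0 0.236 0 0 0 -1;-0.004 0 0.236 0 0 0 -1;-0.004 0 0.236 0 0 0 1;-0.004 0 0.236 0 0 0 1;-0.004 0 0.236 0 0 0 1;-0.004 0 0.236 0 0 0 1;-0.004 0 0.236 0 0 0 1' ;python3 -m jog '0 0 0 0 0 0 1;0 0 0 0 0 0 1;0 0 0 0 0 0 1;0 0 0 0 0 0 1'; python3 -c "
from h import *
plan([623,-216.3,41.5],183.8)"
```

```text
t: 4.45
ee_pos: [624.2, -218.0, 43.4]
orientation: [-0.101, 3.139, -0.0]
ft_force: [-0.4, 0.2, 0.4]
width: 51.0
grasp_force: 0.0
t: 4.85
ee_pos: [623.9, -217.9, 42.8]
orientation: [0.102, -3.14, -0.0]
ft_force: [-0.2, 1.0, -0.3]
width: 19.1
grasp_force: 0.0
t 4.85 now [ 623.9 -217.9   42.8] psi -176.29 F [-0.2  1.  -0.3] shift [0.004 0.008 0.007] turn [ 0.    -0.    -0.003]
```

```bash
python3 -m jog '0 0.006 0 0 0 0 1;0 0.006 0 0 0 0 1;0 0.006 0 0 0 0 1;0 0.006 0 0 0 0 1'; python3 -m jog '0 0 -0.25 0 0 0 1;0 0 -0.5 0 0 0 1;0 0.2 -0.6 0 0 0 1;0 0.4 -0.6 0 0 0 1;0 0.6 -0.6 0 0 0 1;0 0.6 -0.6 0 0 0 1'; python3 -c "
from h import *
plan([578,45,140],185)"
```

```text
t: 5.25
ee_pos: [623.9, -216.7, 42.9]
orientation: [-0.102, 3.14, -0.0]
ft_force: [-0.3, -0.2, -0.0]
width: 0.3
grasp_force: 0.0
t: 5.85
ee_pos: [615.5, -93.0, 163.2]
orientation: [0.107, -3.139, -0.002]
ft_force: [-0.3, -0.5, 0.7]
width: 0.6
grasp_force: 0.0
t 5.85 now [615.5 -93.  163.2] psi -176.09 F [-0.3 -0.5  0.7] shift [0.14  0.701 0.117] turn [ 0.002 -0.    -0.036]
```

The fingers closed on nothing, so I'll check before moving on.

Run:
```python
from h import *
A,im=shot('wrist','w3.png')
import pickle; pickle.dump(A,open('A3.p','wb'))
for t in ['cap_grip']: print(t,[(w(A,d['xyz']),round(d['confidence'],2)) for d in pinpoint(t,'wrist')])
B,im=shot('top','top2.png'); cc=im[130:290,300:460,::-1]; D,im2=shot('scene','s2.png')
g=np.hstack([cv2.resize(cc,(400,400)),cv2.resize(im2[180:340,160:320,::-1],(400,400))]); cv2.imwrite('pics/c3.png',g)
for t in ['cap_grip']: print(t,[(w(D,d['xyz']),round(d['confidence'],2)) for d in pinpoint(t,'scene')])
print(get_obs()['t'])
```

```text
cap_grip [(array([ 656.4, -328. ,   35.7]), 0.67), (array([651.7, -83.5,  33. ]), 0.65)]
cap_grip [(array([ 658.7, -331.4,   31.3]), 0.75), (array([652.3, -81.2,  27.8]), 0.75), (array([ 623.2, -214.2,   37.6]), 0.71), (array([ 511. , -275.2,   35.5]), 0.58)]
6.1
```

View pics/w3.png

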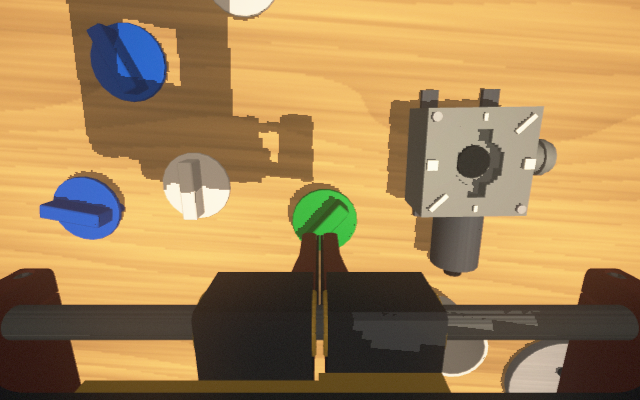

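View pics/c3.png

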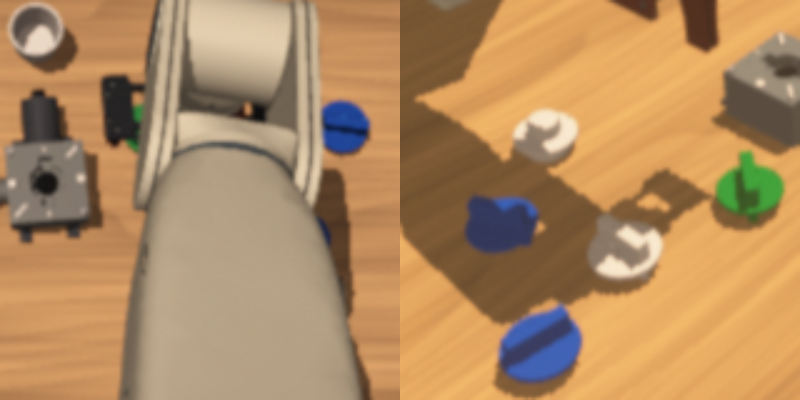

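Run:
```python
from h import *
import pickle
A=pickle.load(open('A3.p','rb')); S=T('scene')
o=get_obs(); M=R.from_rotvec(o['orientation']).as_matrix(); p=np.array(o['ee_pos']); print(p,o['width'],tip_extent(),o['qpos'].round(3), R.from_rotvec(o['orientation']).as_matrix().round(3))
for z in [17,0,-10,-18,-25]: print(z,[proj(n,X,p+M@[x,0,z]).round() for n,X in (('wrist',A),('scene',S)) for x in (10,-10)])
im=cv2.imread('pics/s2.png'); c=proj('scene',S,p).astype(int); y,x=max(c[1]-60,0),c[0]-60; print(x,y)
g=cv2.resize(im[y:y+100,x:x+130],None,fx=6,fy=6,interpolation=cv2.INTER_NEAREST)
for z,col in ((17,(0,0,255)),(-18,(0,255,0))):
    q=((proj('scene',S,p+M@[0,0,z])-[x,y])*6).astype(int); cv2.circle(g,tuple(q.tolist()),6,col,2)
cv2.imwrite('pics/s2c.png',g[:600])
```

```text
Traceback (most recent call last):
TypeError: 'float' object is not callable
```

Run:
```python
from h import *
import pickle
A=pickle.load(open('A3.p','rb')); S=T('scene')
o=get_obs(); M=R.from_rotvec(o['orientation']).as_matrix(); p=np.array(o['ee_pos']); print(p,o['width'],tip_extent)
for z in [17,0,-10,-18,-25]: print(z,[proj(n,X,p+M@[x,0,z]).round() for n,X in (('wrist',A),('scene',S)) for x in (10,-10)])
im=cv2.imread('pics/s2.png'); c=proj('scene',S,p).astype(int); y,x=max(c[1]-60,0),c[0]-60; print(x,y)
g=cv2.resize(im[y:y+100,x:x+130],None,fx=6,fy=6,interpolation=cv2.INTER_NEAREST)
for z,col in ((17,(0,0,255)),(-18,(0,255,0))):
    q=((proj('scene',S,p+M@[0,0,z])-[x,y])*6).astype(int); cv2.circle(g,tuple(q.tolist()),6,col,2)
cv2.imwrite('pics/s2c.png',g[:600])
```

```text
[616.24274639 -98.01854765 162.7862193 ] 0.2385527998487247 17.0
17 [array([310., 215.]), array([310., 244.]), array([278., 208.]), array([284., 212.])]
0 [array([310., 224.]), array([310., 256.]), array([277., 202.]), array([284., 206.])]
-10 [array([309., 230.]), array([309., 263.]), array([277., 199.]), array([283., 202.])]
-18 [array([309., 236.]), array([309., 270.]), array([277., 196.]), array([283., 199.])]
-25 [array([308., 241.]), array([308., 276.]), array([276., 193.]), array([283., 196.])]
220 143
```

View pics/s2c.png

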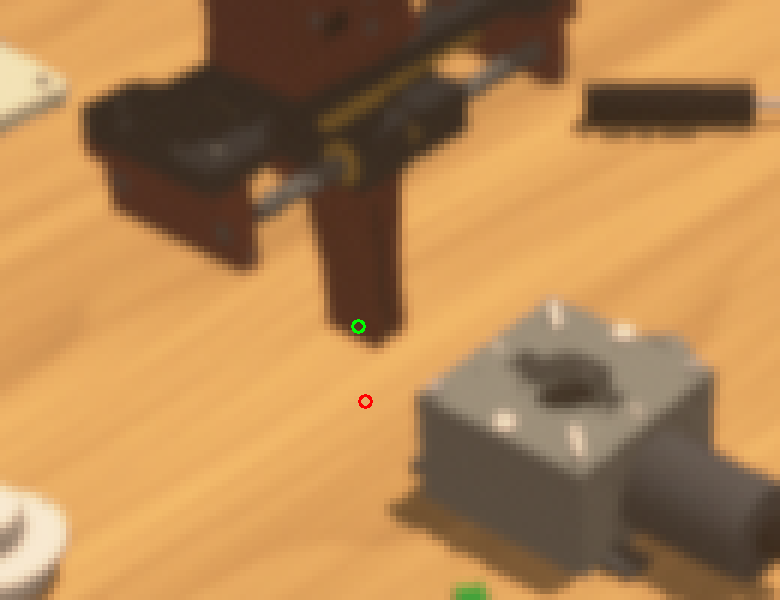

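The scene crop shows the real fingertips near the green mark, about 16 mm behind the reported TCP. The stated extent of 17 mm ahead (red mark) is wrong, so the fingers closed above the bar. I'll correct the height, and check whether the poses I used were settled.

Run:
```python
from h import *
import pickle
Tc=np.array(camera_model('wrist')['tool_from_camera'])
for k in '123': print((pickle.load(open(f'A{k}.p','rb'))@np.linalg.inv(Tc))[:3,3])
# independent check of the port centre from the scene camera, and the cap from the wrist image w3
A=pickle.load(open('A3.p','rb'))@np.linalg.inv(Tc); o=get_obs(); B=A.copy(); B[:3,3]=o['ee_pos']; B=B@Tc
m=cv2.imread('pics/w3.png').min(2)>195; 
for b in [(420,60,125,225)]:
    n,l,s,c=cv2.connectedComponentsWithStats(m[105:220,410:550].astype(np.uint8))
    for i in range(1,n):
        if s[i,4]>5: print(c[i]+[410,105],s[i,4],px('wrist',B,c[i]+[410,105],62)[:2].round(1))
plan([623,-216.3,120],183.8)
```

```text
[572.32998504  49.16012813 209.81329419]
[ 620.38726644 -215.74823914  189.67715633]
[615.52811588 -92.95739307 163.22497175]
[437.1 115.7] 50 [540.2  -4.3]
[486.34615385 116.46153846] 26 [538.   36.7]
[526.44859813 123.6635514 ] 107 [541.4  71.4]
[530.  163.5] 102 [574.3  82.4]
[432.40196078 165.49019608] 102 [581.8  -1.5]
[438.51578947 202.63157895] 95 [614.6   9.3]
[475.42105263 208.47368421] 19 [617.7  43.3]
t 6.1 now [616.2 -98.  162.8] psi -176.35 F [ 0.2 -0.4 -0.2] shift [ 0.004 -0.592  0.214] turn [-0.     0.    -0.005]
```

```bash
python3 -m jog '0.004 -0.25 0.1 0 0 0 -1;0.004 -0.5 0.2 0 0 0 -1;0.004 -0.592 0.21 0 0 0 -1;0.004 -0.592 0.21 0 0 0 -1;0.004 -0.592 0.21 0 0 0 -1;0.004 -0.592 0.21 0 0 0 -1;0.004 -0.592 0.21 0 0 0 -1;0.004 -0.592 0.21 0 0 0 -1'; python3 -c "
from h import *
plan([623,-216.3,11],183.8)"
```

```text
t: 6.9
ee_pos: [623.2, -214.3, 121.4]
orientation: [-0.104, 3.139, -0.0]
ft_force: [-0.0, 0.1, 0.9]
width: 61.0
grasp_force: 0.0
t 6.9 now [ 623.2 -214.3  121.4] psi -176.22 F [-0.   0.1  0.9] shift [ 0.002 -0.01   0.552] turn [-0.     0.001 -0.001]
```

```bash
python3 -m jog '0 -0.008 0.2 0 0 0 -1;0 -0.008 0.4 0 0 0 -1;0 -0.008 0.48 0 0 0 -1;0 -0.008 0.53 0 0 0 -1;0 -0.008 0.55 0 0 0 -1;0 -0.008 0.55 0 0 0 -1'; python3 -c "
from h import *
plan([623,-216.3,11],183.8)"
```

```text
t: 7.5
ee_pos: [623.8, -216.8, 11.6]
orientation: [-0.102, 3.139, -0.001]
ft_force: [-0.3, -0.6, 0.7]
width: 87.6
grasp_force: 0.0
t 7.5 now [ 623.8 -216.8   11.6] psi -176.28 F [-0.3 -0.6  0.7] shift [0.004 0.003 0.003] turn [-0.001  0.002 -0.003]
```

```bash
python3 -m jog '0 0 0.005 0 0 0 1;0 0 0.005 0 0 0 1;0 0 0.005 0 0 0 1;0 0 0.005 0 0 0 1;0 0 0.005 0 0 0 1;0 0 0.005 0 0 0 1;0 0 0.005 0 0 0 1;0 0 0.005 0 0 0 1'; python3 -m jog '0 0 0 0 0 0 1;0 0 0 0 0 0 1;0 0 0 0 0 0 1;0 0 0 0 0 0 1'
```

```text
t: 8.3
ee_pos: [623.0, -216.8, 9.8]
orientation: [0.102, -3.14, 0.0]
ft_force: [0.4, -0.5, -1.3]
width: 27.3
grasp_force: 0.0
t: 8.7
ee_pos: [623.0, -216.8, 9.8]
orientation: [0.102, -3.14, -0.0]
ft_force: [-0.6, -0.1, -1.6]
width: 13.9
grasp_force: 30.0
```

```bash
python3 -m jog '0 0 -0.2 0 0 0 1;0 0 -0.4 0 0 0 1;0 0.2 -0.55 0 0 0 1;0 0.4 -0.55 0 0 0 1;0 0.6 -0.55 0 0 0 1;0 0.65 -0.55 0 0 0 1;0 0.65 -0.55 0 0 0 1'; python3 -c "
from h import *
plan([578,45.2,120],184.8)"
```

```text
t: 9.4
ee_pos: [614.4, -85.6, 119.9]
orientation: [0.106, -3.139, -0.0]
ft_force: [-0.2, -1.2, -0.4]
width: 13.8
grasp_force: 30.0
t 9.4 now [614.4 -85.6 119.9] psi -176.14 F [-0.2 -1.2 -0.4] shift [ 0.138  0.665 -0.001] turn [ 0.    -0.001 -0.031]
```

```bash
python3 -m jog '0.04 0.2 0 0 0 -0.031 1;0.09 0.42 0 0 0 -0.031 1;0.128 0.6 0 0 0 -0.031 1;0.138 0.665 0 0 0 -0.031 1;0.138 0.665 0 0 0 -0.031 1;0.138 0.665 0 0 0 -0.031 1;0.138 0.665 0 0 0 -0.031 1'
python3 - <<'E'
from h import *
A,im=shot('wrist','w4.png'); S,i2=shot('scene','s4.png')
import pickle; pickle.dump(A,open('A4.p','wb'))
for n,X in (('wrist',A),('scene',S)):
  for t in ['cap_grip','cap','port','half_mark']: print(n,t,[(w(X,d['xyz']),round(d['confidence'],2)) for d in pinpoint(t,n)][:4])
plan([578,45.2,72],184.8)
m=im.min(2)>195; n,l,s,c=cv2.connectedComponentsWithStats(m.astype(np.uint8))
for i in range(1,n):
    if 15<s[i,4]<600 and 200<c[i][0]<430: print(c[i].round(1),s[i,4],px('wrist',A,c[i],62)[:2].round(1))
E
```

```text
t: 10.1
ee_pos: [579.2, 42.3, 119.9]
orientation: [-0.125, 3.139, -0.001]
ft_force: [-0.9, -0.4, -0.8]
width: 13.8
grasp_force: 30.0
wrist cap_grip [(array([580.1,  43.2, 140.1]), 0.87), (array([648.5, -83.4,  32.9]), 0.81)]
wrist cap [(array([651.5, -88.9,   4.5]), 0.93), (array([578.8,  42.4, 110.1]), 0.84)]
wrist port []
wrist half_mark []
scene cap_grip [(array([582.2,  42.3, 147.5]), 0.88), (array([654.6, -83.2,  31.5]), 0.83), (array([ 513.4, -277.2,   35.5]), 0.63), (array([ 660. , -330.6,   29.5]), 0.58)]
scene cap [(array([581.1,  42.6, 109. ]), 0.89), (array([ 513.2, -280.1,   -1.1]), 0.84), (array([658.3, -85.2,  -2.1]), 0.69), (array([ 658.2, -332.8,   -3.1]), 0.62)]
scene port [(array([576.9,  44.8,  59.5]), 0.75)]
scene half_mark []
t 10.6 now [578.5  43.9 119.9] psi -175.37 F [-0.2 -0.1 -1.5] shift [0.002 0.007 0.239] turn [ 0.    -0.    -0.006]
[369.7 163.6] 143 [540.2  76.8]
[340.2 210.2] 555 [577.5  58.7]
[378.2 208.9] 127 [574.1  87.4]
[320.7 378.9] 19 [735.5  56.7]
```

View pics/w4.png

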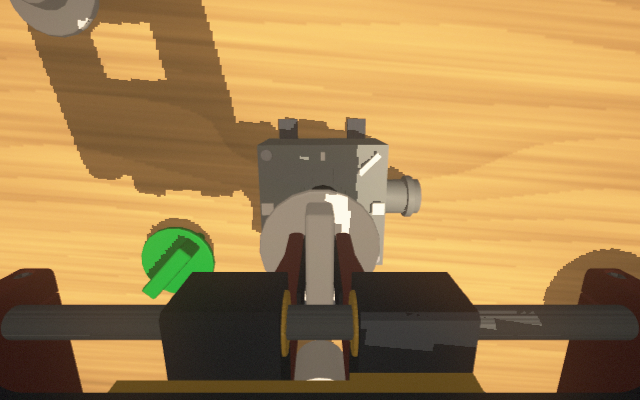

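The wrist picture shows the cap held straight with the bar at (320,250), and the ridge and block positions agree with the earlier measurements. I'll lower towards the port.

```bash
python3 -m jog '0 0.006 0.12 0 0 -0.006 1;0 0.006 0.2 0 0 -0.006 1;0.002 0.006 0.225 0 0 -0.006 1;0.002 0.006 0.225 0 0 -0.006 1;0.002 0.006 0.225 0 0 -0.006 1'; python3 -c "
from h import *
plan([578,45.2,60],184.8)"
```

```text
t: 11.1
ee_pos: [578.5, 45.1, 75.4]
orientation: [-0.132, 3.138, -0.0]
ft_force: [-0.3, 0.1, -0.9]
width: 13.7
grasp_force: 30.0
t 11.1 now [578.5  45.1  75.4] psi -175.18 F [-0.3  0.1 -0.9] shift [0.002 0.    0.077] turn [-0.     0.001  0.001]
```

```bash
python3 -m jog '0.002 0 0.02 0 0 0 1;0.002 0 0.035 0 0 0 1;0.002 0 0.045 0 0 0 1;0.002 0 0.045 0 0 0 1;0.002 0 0.045 0 0 0 1'; python3 -m jog '0 0 0.01 0 0 0 1;0 0 0.02 0 0 0 1;0 0 0.027 0 0 0 1;0 0 0.027 0 0 0 1'
```

```text
t: 11.6
ee_pos: [577.6, 45.1, 65.9]
orientation: [0.132, -3.139, -0.0]
ft_force: [-0.7, 0.4, -0.7]
width: 13.9
grasp_force: 30.0
t: 12.0
ee_pos: [577.4, 45.0, 60.2]
orientation: [0.132, -3.138, 0.0]
ft_force: [-0.2, -0.1, -0.6]
width: 13.9
grasp_force: 30.0
```

```bash
python3 -m jog '0 0 0.006 0 0 0 1;0 0 0.012 0 0 0 1;0 0 0.018 0 0 0 1;0 0 0.018 0 0 0 1;0 0 0.018 0 0 0 1'
```

```text
t: 12.5
ee_pos: [577.8, 45.0, 57.1]
orientation: [-0.132, 3.139, -0.0]
ft_force: [-0.7, -0.4, 2.8]
width: 13.8
grasp_force: 30.0
```

```bash
python3 -m jog '0 0 0.004 0 0 0 1;0 0 0.006 0 0 0 1;0 0 0.006 0 0 0 1'
```

```text
t: 12.8
ee_pos: [577.7, 45.1, 55.8]
orientation: [-0.132, 3.139, -0.0]
ft_force: [-0.5, -0.5, 3.9]
width: 13.9
grasp_force: 30.0
```

```bash
python3 -m jog '0 0 0 0 0 0.1 1;0 0 0 0 0 0.22 1;0 0 0 0 0 0.35 1;0 0 0 0 0 0.48 1;0 0 0 0 0 0.61 1;0 0 0 0 0 0.74 1;0 0 0 0 0 0.8 1;0 0 0 0 0 0.8 1'; python3 -c "
from h import *
plan([577.7,45.1,55.8],139.8);print(get_obs()['moment'].round(2))"
```

```text
t: 13.6
ee_pos: [577.8, 45.2, 55.8]
orientation: [0.524, 3.097, 0.0]
ft_force: [-0.2, 1.1, 2.7]
width: 14.1
grasp_force: 30.0
t 13.6 now [577.8  45.2  55.8] psi 160.8 F [-0.2  1.1  2.7] shift [ 0.    -0.001 -0.   ] turn [0.001 0.    0.7  ]
[0.12 0.11 0.04]
```

```bash
python3 -m jog '0 0 0.001 0 0 0.12 1;0 0 0.002 0 0 0.25 1;0 0 0.002 0 0 0.38 1;0 0 0.002 0 0 0.5 1;0 0 0.002 0 0 0.6 1;0 0 0.002 0 0 0.67 1;0 0 0.002 0 0 0.7 1;0 0 0.002 0 0 0.7 1'
python3 - <<'E'
from h import *
plan([577.7,45.1,55.8],139.8);print(get_obs()['moment'].round(2))
A,im=shot('wrist','w5.png'); S,i2=shot('scene','s5.png')
c=proj('scene',S,[578,45,70]).astype(int)
g=np.hstack([cv2.resize(im[120:320,220:420,::-1],(400,400),interpolation=cv2.INTER_NEAREST),cv2.resize(i2[c[1]-35:c[1]+35,c[0]-35:c[0]+35,::-1],(400,400))]); cv2.imwrite('pics/c5.png',g)
m=im.min(2)>195; n,l,s,cc=cv2.connectedComponentsWithStats(m.astype(np.uint8))
for i in range(1,n):
    if 15<s[i,4]<1500 and 200<cc[i][0]<430: print(cc[i].round(1),s[i,4],px('wrist',A,cc[i],62)[:2].round(1))
E
```

```text
t: 14.4
ee_pos: [577.9, 45.2, 55.4]
orientation: [1.078, 2.95, 0.0]
ft_force: [-0.3, 0.9, 3.5]
width: 13.8
grasp_force: 30.0
t 14.4 now [577.9  45.2  55.4] psi 139.86 F [-0.3  0.9  3.5] shift [ 0.    -0.001 -0.002] turn [0.001 0.    0.002]
[ 0.22  0.   -0.01]
[318.6 158.9] 272 [540.   76.6]
[373.1 194. ] 248 [574.  87.]
[267.  195.9] 52 [537.3  41.8]
[328.2 206.6] 1433 [563.7  63.6]
[319.8 218.7] 154 [566.1  55.5]
```

View pics/c5.png

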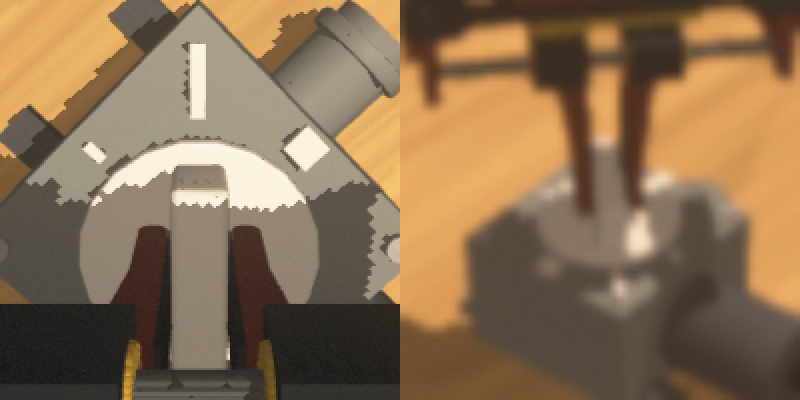

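The crop shows the bar centred at about x=200, in line with the long ridge at about x=197. The cap is seated, the seal is pressed, and the grip reads 30 N, so I'm handing in.

```bash
python3 -c "
from workcell import *
print(close_job())"
```

```text
the job is handed in; nothing more can be done
None
```

The job is handed in at about 14.5 s of 42 s: the cap is pressed onto the seal and turned clockwise to the half-way mark (bar within about 1° of the ridge), and the arm still grips it at 30 N. The first grasp closed on nothing because the real fingertips are about 33 mm short of the stated position; I corrected for that, and nothing else was touched.

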